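# Free the strap link with the spring-bar fork

### The job

Take the forked tool out of its wooden block, set its prongs astride the spring bar of the hinge fixture between the guide lug and the collar, and push the collar sideways into its spring, gently (never more than 15 N), until the held-down strap link springs up free. Then put the tool upright into its block again, fully down. Touch the fixture with the tool alone and leave the small things on the bench where they are.

Things in the scene. Friction and masses are not known exactly. Their poses are not given: they have to be found in the camera images.
- fixture: Hinge fixture on a wooden base 92 x 164 x 18 mm, fixed to the bench. Origin: on the bench under the spring bar; z up, y along the bar, x away from the robot at yaw 0. The bar is a steel rod of 9 mm diameter, level at x = 0, z = 55 mm; along y it runs through the strap link's eye (-49 to -35 mm), guide lug (-19 to -11), free gap, collar (about 15 to 21), into a barrel of 28 mm diameter (42 to 88).
- bar_gap (a point): Point on the bar's axis in the free gap between guide lug and collar, where the fork goes down astride the bar, at the fixture's y = -4 mm: 7 mm from the lug's face and 7 to 31 mm from the collar's. Axes as the fixture's. Beside the bar the gap is open down to the base (37 mm lower). Lug (26 mm wide) and collar reach 13 and 12 mm above this point, the barrel 15 mm.
- collar_place (a point): Nominal place, on the bar's axis, of the collar's face towards the lug (a fixed mark). The collar, a dark disc of 24 mm diameter, was clamped by eye: its face is up to 12 mm off along y, to be found by feel. Pushed towards the fixture's +y it takes the bar along against the spring: 3 N to start, 3 N more for each mm, stop at 10 mm. 15 N is reached at 4 mm.
- bar_tip (a point): Where the end of the bar stands at rest, 2.5 mm inside the strap link's eye (a fixed mark). So about 2.5 mm of bar travel, at about 9 to 12 N on the collar, frees the link.
- strap_link (a joint): Angle (rad) of the strap link, a steel strap lying along x with an eye at its near end, hinged about y at the fixture's x = 45 mm, z = 55 mm. 0 to 0.03: held down level by the bar's tip in its eye. Its own spring swings it up, away from the robot, when the tip leaves the eye, within 0.5 s, to its stop at 1.2 (eye 110 mm above the bench), where it stays.
- fork_tool: Forked tool, 60 to 130 g, 106 mm long, standing prongs down in the block. Origin: midway between the prong ends; z up to the handle, x across the two prongs, y through their thickness. Prongs 28 mm long, 6 x 6 mm, the gap between them 13 mm (x -6.5 to 6.5 mm), closed above z = 26 mm; guard plate 42 (x) x 26 (y) mm at z 34 to 40 mm. The same after a half turn about z.
- fork_grip (a point): Point to grip on the tool's axis, 68 mm above the prong ends, in the black handle, 24 (x) x 18 (y) mm, that runs from z = 40 to 106 mm of the tool. Grip it firmly across y (18 mm), so that a push along y goes straight into the fingers.
- tool_block: Light wooden block 74 (x) x 64 (y) x 66 mm, fixed to the bench. Origin: middle of its underside, z up. Fixed obstacles near it: a trimmer's red shaft (13 cm high, x about 0.45 to 0.55) and grey shaft (14 cm, x about 0.7 to 0.75) pass before and behind the work; a black loop handle 28 cm high stands at x 0.42 to 0.58, y -0.02, and motors 31 cm high at y below -0.25: travel above them.
- tool_block_hole0 (a point): Middle of the mouth of the slot in the block's top, 66 mm above the bench; slot 33 mm along the block's x, 14 mm along its y, 42 mm deep. With the tool home its guard rests on the block's top, its prong ends 34 mm below this point, its x along the block's x (either way round).
- spark_plug: Bystander: spark plug standing up, 23 x 23 x 58 mm, origin under its middle.
- plug_carton: Bystander: small upright carton, 25 x 25 x 72 mm, origin under its middle.
- tape_roll: Bystander: small black roll of tape lying flat, 53 x 51 x 19 mm, origin under its middle.
- hex_bolt: Bystander: steel bolt standing on its head, 27 x 23 x 50 mm, origin under its middle.
- hex_nut: Bystander: steel nut, 24 x 28 x 13 mm, origin under its middle.
There are look-alikes about, which are no part of the job. Leave any purple or red look-alike of the fork_tool alone.

How it is judged:
On the way, in this order (a step that is already met when the one before it is completed fails the run):
1. the forked tool is lifted out of its block (z of fork_tool in the frame of tool_block_hole0 above 0.005 m), for 0.1 s.
2. the strap link has sprung up free (value of joint strap_link above 0.9 rad), for 0.2 s.
At the end, for the whole second after the job is handed in: The strap link stands up free (over 0.9 rad), and the forked tool is back in the block's slot, prong ends at least 31 mm below the mouth and within 8 mm of its middle, upright within 0.1 rad, at rest and released (value of joint strap_link above 0.9 rad and z of fork_tool in the frame of tool_block_hole0 below -0.031 m and horizontal distance between fork_tool and tool_block_hole0 below 0.008 m and angle between fork_tool's own z axis and vertical below 0.1 rad and linear speed of fork_tool below 0.02 m/s); the robot touches nothing.
It fails at once if the tool presses on the fixture with more than 15 N (contact force between fork_tool and fixture above 15 N).
It fails at once if the arm or its fingers touch the fixture (contact force between any of the arm, the fingers and fixture above 1 N).
It fails at once if a bystander is shifted by more than 20 mm (distance of any of spark_plug, plug_carton, tape_roll, hex_bolt, hex_nut from where it was at the start of the episode above 0.02 m).
It also fails if it takes over 59 s, if anything falls off the work surface, if the arm or the gripper's body presses on something with over 40 N, if the wrist force passes 120 N, or if a joint passes its speed limit or range.

### The arm

A 7-joint arm with a two-finger parallel gripper is mounted at the origin on a cart in front of the work surface, level with it; the furniture and walls round the work are solid. World frame = base frame: x ahead of the robot, y to its left, z up, the work surface at z = 0. Lengths are in m, angles in rad, forces in N, time in s.
With the tool pointing down it reaches from about 0.425 to 0.925 m from the base axis. Payload 6.8 kg.
Tool frame: the origin (TCP) lies at the very end of the fingers, on their centre line; the grasp point (between the pads) lies 19 mm behind it; z points along the fingers, y is the line along which they close (so a half turn about z gives the same grasp; the last joint's range is limited). The gripper opens to 85 mm and grips with 20 to 120 N. Pads are 22 mm wide; open, the fingers measure 114 mm over their backs; the gripper's body (76 mm by 85 mm) begins 54 mm behind the grasp point. The pads swing forward as they close: fully open they stand 13 mm farther back than shut.
Start: joints at [-1.412, 0.477, 0.022, 1.555, -0.011, 1.109, -0.083], TCP at [0.178, 0.651, 0.231] pointing down, gripper open.
Joint ranges: [-2.96, 2.96], [-0.34, 2.1], [-1.41, 1.46], [0.24, 2.44], [-1.37, 4.51], [0.17, 1.92], [-2.96, 2.96]. Speed limits (rad/s): [2.39, 2.39, 3.14, 3.14, 3.14, 3.14, 3.14].

### API

Orientations are given as a unit quaternion [w, x, y, z].
In Python, from station import bot gives the robot as it stands. The module is installed in compiled form; this text tells all that it offers.
- The arm moves only by the shell command python3 -m jog 'ROWS' [OPENING] [FORCE]. ROWS is JSON, a list of rows, each a list of 4 numbers: the shift along the tool's x, y, z in cm, then the turn about the tool's z in rad. In form: [[x, y, z, spin], ...]. A call has 1 to 20 rows; each row is the pose to reach, as a shift and turn from the pose commanded when the call began, along the tool's axes at that moment; what a row does not reach only later rows make up. A row lasts 1/12 s, in which the tool goes at most 41.7 mm and 7.16 degrees, less where a joint would pass 70% of its speed; a pose out of reach is approached as far as the arm can. A call with a gripper value outside its range is refused whole. OPENING is the closure, from -1 (fully open) to 1 (shut), set as the call begins (- or left out, the last holds). The fingers move at their own pace and stop on an object; FORCE is the grip in N (left out, the last holds). Time passes only in rows, so rows that repeat a pose let the fingers close. It gives the time, the measured TCP pose, the force, the opening and the grip force at its end, in the units of the state.
- bot.get_obs(): the state, without advancing time (a new reading comes with each control period).
- bot.read_camera(name): name is "scene" or "top"; returns a dict with "pixels" (420x560x3 uint8, red, green, blue), "depth" (420x560 float32, m along the optical axis (not along the pixel's ray), 0 where there is no reading), "fovy" (degrees; the focal length in pixels is half the picture's height over the tangent of half this angle, whatever the lens; pixels are square), "cx", "cy" (the principal point, pixels), "distortion" ([k1, k2, p1, p2, k3] as OpenCV has them; the pictures are not rectified), "pose" (4x4, takes a point from camera to world coordinates). Camera axes: x right, y down, z forward; pixel columns grow to the right and rows downward; lengths in m; the calibration is good to about 2 mm. A picture is of the moment at which its call begins.
- bot.hand_in(): hands the job in; it is judged then, once.
The state is a dict: "t": time; "q": joint angles; "joint_vel": joint speeds; "joint_torque": joint torques, N m; "eef_pos": TCP position; "tool_rot": TCP orientation; "contact_force": force on the tool from outside, world axes, zero at the start; "torque": the same for the moment, N m; "gripper_width": opening from 0.0 (shut) to 1.0 (fully open); "grasp_force": force on a finger pad.
Only numpy, scipy, OpenCV 4.12 (cv2) and the standard library are available. Lean on these libraries where they do the work, as an engineer would, in place of code of your own. Each camera call takes 0.05 s, during which the arm holds its last target. There are 200 camera calls.

## Working session

There is one attempt and no reset: what is moved stays moved. The work goes in short steps, Python scripts to look and compute and a shell command to move; the robot and the scene stay as the last step left them, time stands still between calls to the robot, and variables do not carry over. Pictures are saved under pics/ and viewed, at most 10 in all, crops included, and the job is handed in when it is done.

```bash
mkdir -p pics; cat > h.py <<'E'
import numpy as np,cv2,pickle
from station import bot
def grab(n,f):
    c=bot.read_camera(n); pickle.dump(c,open(f+'.pkl','wb')); cv2.imwrite('pics/'+f+'.png',c['pixels'][:,:,::-1]); return c
def K(c):
    f=210/np.tan(np.radians(c['fovy'])/2); return np.array([[f,0,c['cx']],[0,f,c['cy']],[0,0,1.]]),np.array(c['distortion'],float)
def ray(c,uv):
    k,d=K(c); p=cv2.undistortPoints(np.array(uv,float).reshape(-1,1,2),k,d).reshape(-1,2)
    P=np.array(c['pose']); r=np.c_[p,np.ones(len(p))]@P[:3,:3].T; return P[:3,3],r
def plane(c,uv,z):
    o,r=ray(c,uv); return o+r*((z-o[2])/r[:,2])[:,None]
def pts(c,uv):
    o,r=ray(c,uv); d=np.array([c['depth'][int(v),int(u)] for u,v in uv]); return o+r*d[:,None]
def cloud(c):
    vv,uu=np.mgrid[0:420,0:560]; o,r=ray(c,np.c_[uu.ravel(),vv.ravel()]); return (o+r*c['depth'].reshape(-1,1)).reshape(420,560,3)
def proj(c,X):
    P=np.linalg.inv(np.array(c['pose'])); k,d=K(c); X=np.atleast_2d(X)@P[:3,:3].T+P[:3,3]
    return cv2.projectPoints(X,np.zeros(3),np.zeros(3),k,d)[0].reshape(-1,2)
E
python3 - <<'E'
from h import *
for n in('scene','top'):
    c=grab(n,n+'0'); print(n,np.round(c['pose'],3).tolist(),c['fovy'])
o=bot.get_obs();print(o['eef_pos'],o['tool_rot'],o['t'])
E
```

```text
scene [[-1.0, 0.014, 0.022, 0.528], [-0.012, 0.505, -0.863, 0.934], [-0.023, -0.863, -0.505, 0.609], [0.0, 0.0, 0.0, 1.0]] 52.545903848639774
top [[0.023, -0.995, 0.101, 0.464], [-1.0, -0.024, -0.01, 0.074], [0.013, -0.1, -0.995, 1.053], [0.0, 0.0, 0.0, 1.0]] 55.84880259512018
[0.17783948 0.6506055  0.23040962] [-3.92623157e-05  1.32992972e-01  9.91116635e-01 -8.27319437e-04] 0.1
```

View pics/scene0.png

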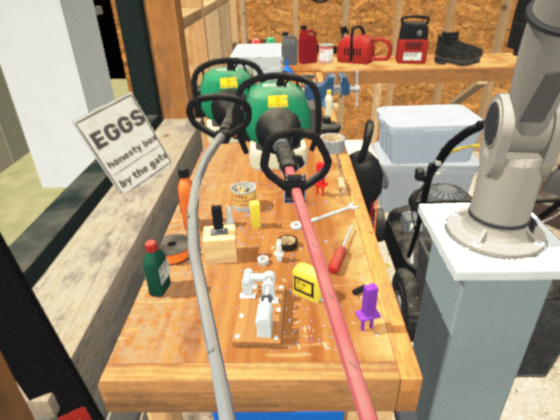

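View pics/top0.png

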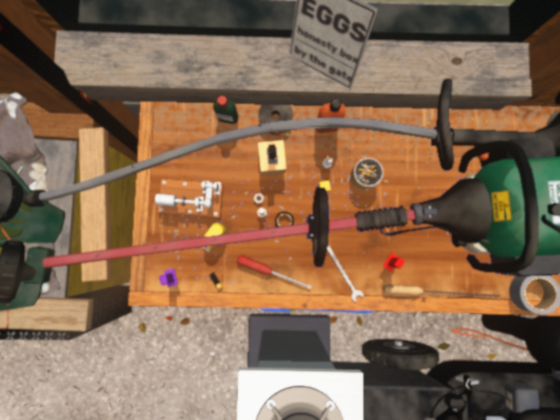

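The block with the black-handled fork is at about (220,243) in the scene view and (272,157) from the top. The fixture is at (262,310) in the scene view and (188,197) from the top, with its barrel towards +y. The purple and red forks are look-alikes. I'll enlarge these areas to measure.

```bash
python3 - <<'E'
from h import *
a=cv2.imread('pics/top0.png')[125:245,145:305]; b=cv2.imread('pics/scene0.png')[190:350,185:325]
A=cv2.resize(a,None,fx=5,fy=5,interpolation=cv2.INTER_CUBIC)
cv2.imwrite('pics/a.png',A)
cv2.imwrite('pics/b.png',cv2.resize(b,None,fx=3.7,fy=3.7,interpolation=cv2.INTER_CUBIC))
import pickle
for n in('top0','scene0'):
    c=pickle.load(open(n+'.pkl','rb')); W=cloud(c)
    def st(m,l):
        p=W[m]; 
        if len(p)>5: print(n,l,len(p),np.round(p.min(0),4),np.round(p.max(0),4),np.round(np.median(p,0),4))
    X,Y,Z=W[...,0],W[...,1],W[...,2]
    hsv=cv2.cvtColor(c['pixels'],cv2.COLOR_RGB2HSV)
    roi=np.zeros((420,560),bool)
    if n=='top0': roi[125:185,250:300]=1
    else: roi[195:270,195:245]=1
    m=roi&(abs(Z-.066)<.006)&(hsv[...,2]>120); st(m,'blocktop')
    if m.sum()>20:
        r=cv2.minAreaRect(np.float32(W[m][:,:2]*1000)); print(r)
    m=roi&(Z>.08)&(Z<.2); st(m,'handle')
    m=roi&(Z>.125)&(Z<.15); st(m,'handletop')
    if n=='top0':
        roi[:]=0; roi[170:225,150:235]=1
        m=roi&(abs(Z-.018)<.006); st(m,'base'); print(cv2.minAreaRect(np.float32(W[m][:,:2]*1000)))
        m=roi&(Z>.04)&(Z<.1); st(m,'metal')
E
```

```text
top0 blocktop 568 [0.6571 0.0511 0.0601] [0.7375 0.1213 0.0719] [0.6942 0.0867 0.0657]
((697.67626953125, 86.43266296386719), (74.87952423095703, 63.74143600463867), 6.749305725097656)
top0 handle 491 [0.6848 0.0215 0.0802] [0.7568 0.1387 0.143 ] [0.7449 0.0882 0.1308]
top0 handletop 388 [0.685  0.0215 0.1251] [0.7558 0.1384 0.143 ] [0.747  0.0868 0.1333]
top0 base 1537 [0.5223 0.2137 0.012 ] [0.6405 0.3832 0.0239] [0.5947 0.3014 0.0175]
((582.1279296875, 296.02606201171875), (171.2897491455078, 110.03472900390625), 86.73423767089844)
top0 metal 637 [0.5193 0.2114 0.0401] [0.6279 0.3741 0.0735] [0.5792 0.2746 0.0622]
scene0 blocktop 417 [0.6555 0.0487 0.0602] [0.7341 0.1243 0.072 ] [0.6939 0.0992 0.0653]
((695.0006103515625, 86.71048736572266), (73.76705932617188, 68.65235137939453), 6.590257167816162)
scene0 handle 625 [0.6823 0.0226 0.0803] [0.7514 0.2744 0.1395] [0.7099 0.0965 0.1125]
scene0 handletop 158 [0.6823 0.0226 0.125 ] [0.7514 0.1389 0.1395] [0.7061 0.0901 0.1323]
```

View pics/a.png

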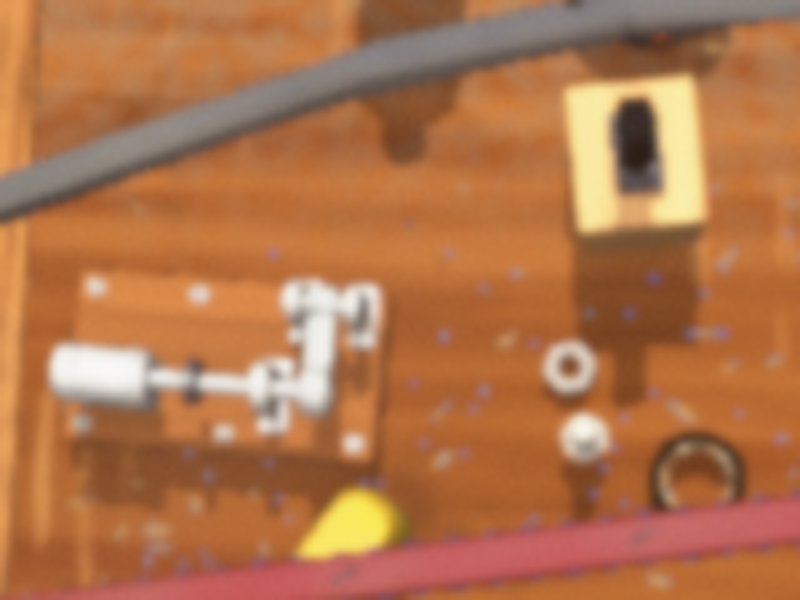

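View pics/b.png

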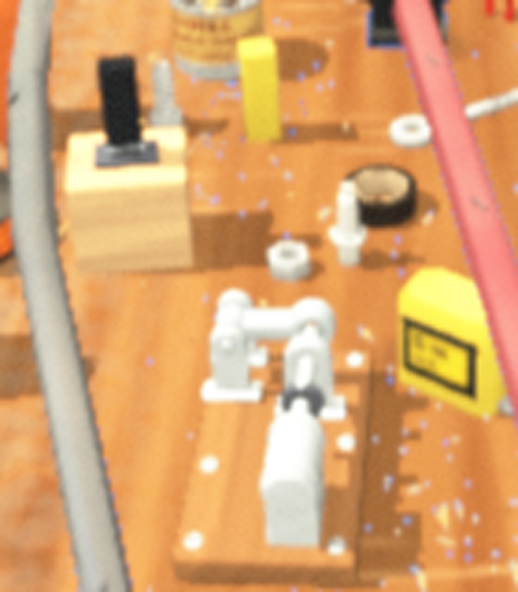

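The crops show the block's top corners at a.png (567,90), (692,77), (705,228) and (578,235). The bar runs from (155,377) to (250,385), with the dark collar at (193,380) and the lug at (270,390). Next I'll fit the poses.

```bash
cat > fit.py <<'E'
from h import *
c=pickle.load(open('top0.pkl','rb')); s=pickle.load(open('scene0.pkl','rb'))
g=c['pixels'].astype(float).min(2)
# bar centre per column (top), x px 176..199 full-res, rows 195..207
uv=[]
for u in list(range(178,181))+list(range(187,194)):
    col=g[195:208,u]; w=np.clip(col-130,0,None)
    if w.sum()>50: uv.append((u,195+(w*np.arange(13)).sum()/w.sum()))
p=plane(c,uv,.056); k=np.polyfit(p[:,1],p[:,0],1); print('bar top x at y=.27,.30:',np.polyval(k,[.27,.30]).round(4),'yaw',np.degrees(-np.arctan(k[0])))
hv=cv2.cvtColor(c['pixels'],cv2.COLOR_RGB2HSV); hs=cv2.cvtColor(s['pixels'],cv2.COLOR_RGB2HSV)
# barrel blob top
def blob(img,hsv,r,cond):
    m=np.zeros(hsv.shape[:2],np.uint8); y0,y1,x0,x1=r; m[y0:y1,x0:x1]=cond(hsv[y0:y1,x0:x1])*255
    n,l,st,ce=cv2.connectedComponentsWithStats(m); i=1+st[1:,4].argmax(); return (l==i).astype(np.uint8),st[i],ce[i]
wh=lambda h:(h[...,1]<60)&(h[...,2]>140)
m,st,ce=blob(c,hv,(190,212,150,176),wh); r=cv2.minAreaRect(cv2.findContours(m,0,2)[0][0]); print('barrel px',r,plane(c,[r[0]],.055+.004),plane(c,[ce],.06))
# block top, both
bl=lambda h:(h[...,0]>12)&(h[...,0]<30)&(h[...,1]>40)&(h[...,1]<150)&(h[...,2]>200)
for n,cc,h,roi in(('top',c,hv,(130,185,250,300)),('scene',s,hs,(220,250,195,245))):
    m,st,ce=blob(cc,h,roi,bl); ct=cv2.findContours(m,0,2)[0][0].reshape(-1,2)
    q=plane(cc,ct,.066); r=cv2.minAreaRect(np.float32(q[:,:2]*1000)); print(n,'block',st,r)
# collar dark, top
dk=lambda h:(h[...,2]<110)
m,st,ce=blob(c,hv,(194,207,179,190),dk); print('collar',st,plane(c,[ce],.06))
# handle dark top end
m,st,ce=blob(c,hv,(140,168,262,282),lambda h:h[...,2]<90); print('handle',st)
# fixture base from depth
W=cloud(c); m=np.zeros((420,560),bool); m[170:225,150:235]=1; m&=(cv2.medianBlur(W[...,2].astype(np.float32),5)>.010)
q=W[m]; np.save('q.npy',q); 
cn=np.array([(82,270),(387,288),(378,465),(68,440)])/5.+np.array([145,125])
print('base corners',plane(c,cn,.018)[:,:2].round(4).tolist())
print('lug faces', plane(c,np.array([(253,384),(290,385)])/5.+[145,125],.066)[:,:2].round(4).tolist())
print('barrel ends',plane(c,np.array([(52,371),(155,379)])/5.+[145,125],.060)[:,:2].round(4).tolist())
bc=np.array([(567,90),(692,77),(705,228),(578,235)])/5.+[145,125]
print('block corners',plane(c,bc,.066)[:,:2].round(4).tolist())
# scene
sc=lambda a:np.array(a)/3.7+[185,190]
print('scene bar/collar top',plane(s,sc([(303,392)]),.067)[:,:2].round(4), 'barrel axis near end top',plane(s,sc([(294,470)]),.069)[:,:2])
print('scene barrel far rim / near rim',plane(s,sc([(300,413),(292,487)]),.069)[:,:2].round(4).tolist())
print('scene block corners',plane(s,sc([(72,133),(66,190),(190,178),(185,127)]),.066)[:,:2].round(4).tolist())
E
sed -i 's/^import numpy as np,cv2,pickle/import numpy as np,cv2,pickle/' h.py; python3 fit.py
```

```text
bar top x at y=.27,.30: [0.5747 0.5766] yaw -3.706446410119333
barrel px ((165.0, 199.5), (20.39826202392578, 10.547393798828125), 5.710593223571777) [[0.57846279 0.35093639 0.059     ]] [[0.57859324 0.35076641 0.06      ]]
top block [257 140  30  31 607] ((697.9332275390625, 86.08305358886719), (75.71881103515625, 71.29141998291016), 5.317038059234619)
scene block [200 222  45  28 818] ((685.2347412109375, 100.455078125), (103.25467681884766, 119.33219146728516), 4.811062335968018)
collar [183 204   1   1   1] [[0.56807457 0.30518881 0.06      ]]
handle [269 146   7  15  88]
base corners [[0.6372, 0.3745], [0.6317, 0.2142], [0.5381, 0.2155], [0.5473, 0.3771]]
lug faces [[0.5737, 0.2727], [0.5737, 0.2543]]
barrel ends [[0.5785, 0.3746], [0.5757, 0.3231]]
block corners [[0.728, 0.1201], [0.7365, 0.0567], [0.6586, 0.0484], [0.6534, 0.1125]]
scene bar/collar top [[0.5717 0.3151]] barrel axis near end top [[0.57377033 0.37316019]]
scene barrel far rim / near rim [[0.5725, 0.333], [0.5742, 0.3845]]
scene block corners [[0.7333, 0.0583], [0.726, 0.1252], [0.6501, 0.1135], [0.6594, 0.0527]]
```

```bash
python3 -m jog '[[-16,-10.2,0,-0.1],[-32,-20.4,0,-0.2],[-48,-30.6,0,-0.3],[-64.7,-40.8,0,-0.378],[-64.7,-40.8,0,-0.378],[-64.7,-40.8,0,-0.378],[-64.7,-40.8,0,-0.378],[-64.7,-40.8,0,-0.378],[-64.7,-40.8,0,-0.378],[-64.7,-40.8,0,-0.378],[-64.7,-40.8,0,-0.378],[-64.7,-40.8,0,-0.378],[-64.7,-40.8,0,-0.378],[-64.7,-40.8,0,-0.378],[-64.7,-40.8,0,-0.378],[-64.7,-40.8,0,-0.378],[-64.7,-40.8,0,-0.378],[-64.7,-40.8,0,-0.378],[-64.7,-40.8,0,-0.378],[-64.7,-40.8,0,-0.378]]' -1
python3 - <<'E'
from h import *
from scipy.spatial.transform import Rotation as R
o=bot.get_obs(); q=np.array(o['tool_rot']); M=R.from_quat(q[[1,2,3,0]]).as_matrix()
d=np.array([.695,.0865,.23])-o['eef_pos']; print(o['t'],o['eef_pos'],M.round(3).tolist(),'togo cm',(M.T@d*100).round(2),'yaw y',np.degrees(np.arctan2(M[1,1],M[0,1])))
E
```

```text
t: 1.77
eef_pos: [0.6965, 0.0807, 0.2304]
tool_rot: [0.0, -0.052, 0.999, -0.002]
contact_force: [-0.4, -0.5, -0.4]
gripper_width: 1.0
grasp_force: 0.0
1.7667 [0.69648698 0.08067356 0.23043529] [[-0.995, -0.103, 0.0], [-0.103, 0.995, -0.003], [0.0, -0.003, -1.0]] togo cm [0.09 0.6  0.04] yaw y 95.93714150934494
```

```bash
python3 -m jog '[[0,0,0,0],[0,0,0,0],[0,0,0,0],[0,0,0,0],[0,0,3,0],[0,0,5,0],[0,0,5,0],[0,0,5,0],[0,0,5,0]]' -1
python3 - <<'E'
from h import *
grab('scene','scene1')
o=bot.get_obs();print(o['eef_pos'],o['contact_force'])
b=cv2.imread('pics/scene1.png')[130:270,160:300]; cv2.imwrite('pics/s1.png',cv2.resize(b,None,fx=4,fy=4,interpolation=cv2.INTER_CUBIC))
E
```

```text
t: 2.52
eef_pos: [0.695, 0.0877, 0.1827]
tool_rot: [0.001, -0.056, 0.998, 0.0]
contact_force: [0.8, -0.0, 0.2]
gripper_width: 0.998
grasp_force: 0.0
[0.69542081 0.0875025  0.18321074] [-0.60940866  0.70474797 -0.51868405]
```

View pics/s1.png

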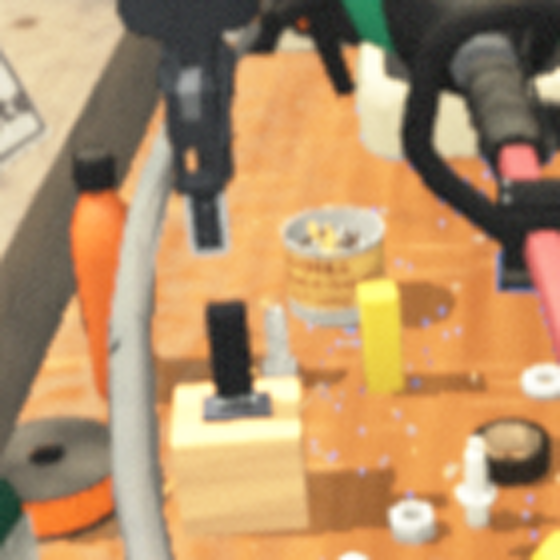

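The open fingers hang above the handle, near finger tip at crop (208,250) and handle top at (228,305). I'll check the x alignment.

```bash
python3 - <<'E'
from h import *
s=pickle.load(open('scene1.pkl','rb'))
print('handle top edge',plane(s,[(217,205.5)],.138),'mid',plane(s,[(217.2,222)],.095))
print('finger',plane(s,[(212,192.5)],.196),'expected tcp x .6954, y ~.13')
print(pts(s,[(217,212),(218,218),(212,188)]))
E
```

```text
handle top edge [[0.69174574 0.08638773 0.138     ]] mid [[0.69522319 0.08828588 0.095     ]]
finger [[0.69013679 0.13361035 0.196     ]] expected tcp x .6954, y ~.13
[[0.69208048 0.09325894 0.12480958]
 [0.6916916  0.0914192  0.10769959]
 [0.68851996 0.13613104 0.20793463]]
```

```bash
python3 -m jog '[[-0.2,0,3,0],[-0.2,0,6,0],[-0.2,0,8.5,0],[-0.2,0,9.8,0],[-0.2,0,9.8,0],[-0.2,0,9.8,0],[-0.2,0,9.8,0]]' -1
python3 -m jog '[[0,0,0,0],[0,0,0,0],[0,0,0,0],[0,0,0,0],[0,0,0,0],[0,0,0,0],[0,0,0,0],[0,0,0,0],[0,0,0,0],[0,0,0,0]]' 1 80
```

```text
t: 3.15
eef_pos: [0.6981, 0.0873, 0.0856]
tool_rot: [0.002, -0.055, 0.998, 0.0]
contact_force: [0.2, -0.0, 0.6]
gripper_width: 1.001
grasp_force: 0.0
t: 3.98
eef_pos: [0.6968, 0.0872, 0.0837]
tool_rot: [0.0, -0.056, 0.998, 0.0]
contact_force: [0.6, -0.1, 4.2]
gripper_width: 0.2
grasp_force: 78.1
```

```bash
python3 -m jog '[[0,0,-1,0],[0,0,-3,0],[0,0,-6,0],[0,0,-10,0],[0,0,-14,0],[0,0,-15,0],[0,0,-15,0],[0,0,-15,0],[0,0,-15,0]]'
python3 - <<'E'
from h import *
o=bot.get_obs();print(o['t'],o['eef_pos'],o['contact_force'],o['gripper_width'])
s=grab('scene','scene2')
b=cv2.imread('pics/scene2.png')[110:260,150:300]; cv2.imwrite('pics/s2.png',cv2.resize(b,None,fx=4,fy=4,interpolation=cv2.INTER_CUBIC))
E
```

```text
t: 4.73
eef_pos: [0.6951, 0.0872, 0.2312]
tool_rot: [-0.002, -0.056, 0.998, -0.0]
contact_force: [-1.0, -0.3, -1.6]
gripper_width: 0.202
grasp_force: 77.9
4.7333 [0.6951226  0.08720155 0.23121644] [-1.02462239 -0.34186411 -1.56725737] 0.2022991304292371
```

View pics/s2.png

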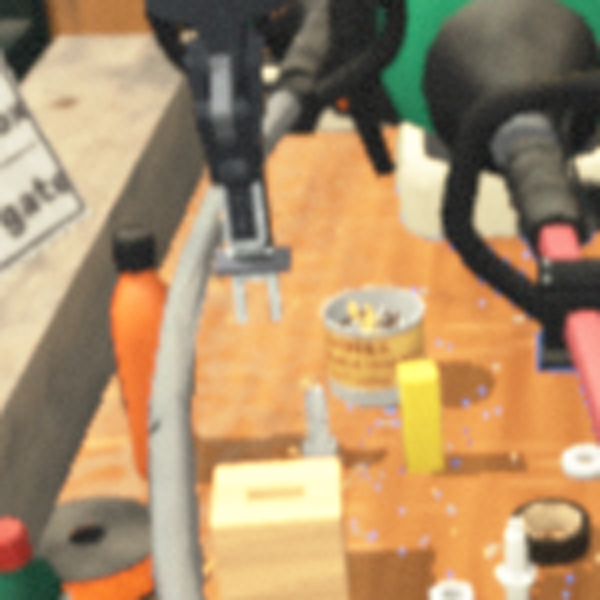

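The tool is held upright with its prong ends at crop (240,320) and (277,318). The empty slot shows at (273,493). Next I'll move above the bar gap.

```bash
python3 -m jog '[[2,4,0,0.05],[4,8,0,0.1],[6,12,0,0.164],[8,16,0,0.164],[9.7,20.5,0,0.164],[9.7,20.5,0,0.164],[9.7,20.5,0,0.164],[9.7,20.5,2,0.164],[9.7,20.5,5,0.164],[9.7,20.5,8,0.164],[9.7,20.5,8,0.164],[9.7,20.5,8,0.164],[9.7,20.5,8,0.164],[9.7,20.5,8,0.164]]'
python3 - <<'E'
from h import *
s=pickle.load(open('scene2.pkl','rb'))
f=lambda a:np.array(a)/4.+[150,110]
print('prong mid',plane(s,f([(258.5,319)]),.1795),'slot',plane(s,f([(273,493)]),.066))
o=bot.get_obs();print(o['t'],o['eef_pos'],o['contact_force'],o['tool_rot'])
s=grab('scene','scene3'); t=grab('top','top3')
b=s['pixels'][200:350,205:325,::-1]; a=t['pixels'][160:240,145:265,::-1]
cv2.imwrite('pics/s3.png',np.hstack([cv2.resize(b,(480,600),interpolation=cv2.INTER_CUBIC)]))
cv2.imwrite('pics/t3.png',cv2.resize(a,None,fx=6,fy=6,interpolation=cv2.INTER_CUBIC))
E
```

```text
t: 5.95
eef_pos: [0.5786, 0.2803, 0.1551]
tool_rot: [0.001, 0.027, 1.0, 0.001]
contact_force: [0.3, -0.1, 0.3]
gripper_width: 0.2
grasp_force: 78.0
prong mid [[0.69270781 0.08851342 0.1795    ]] slot [[0.69508298 0.09177609 0.066     ]]
5.95 [0.57864866 0.28033148 0.15510661] [ 0.27191016 -0.0803407   0.29559117] [1.21020699e-03 2.66926977e-02 9.99642736e-01 6.60467563e-04]
```

View pics/s3.png

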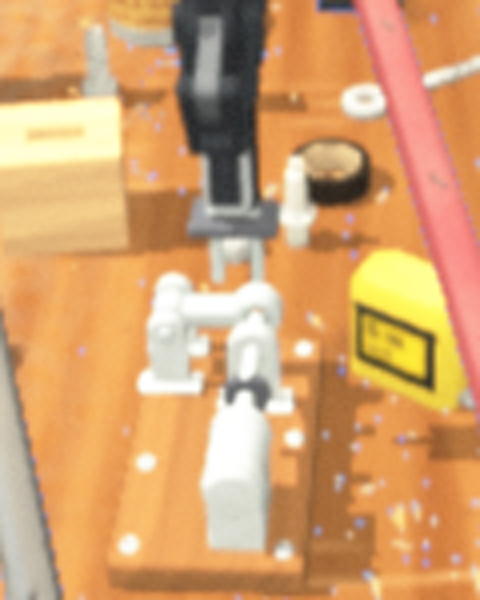

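The prong ends are at crop (217,280) and (260,280), above and behind the lug. The collar is at (246,392), with the barrel below it at (240,480). I'll compare prong and bar x within each camera, so the calibration bias cancels.

```bash
python3 - <<'E'
from h import *
s=pickle.load(open('scene3.pkl','rb')); t=pickle.load(open('top3.pkl','rb'))
print(plane(s,np.array([(217,278),(260,278),(238.5,278)])/4+[205,200],.1034).round(4).tolist())
hs=cv2.cvtColor(s['pixels'],cv2.COLOR_RGB2HSV)
g=s['pixels'].astype(int)
for v in (264,266,268): print(v,[tuple(x) [2] for x in g[v,254:276]],)
for v in (305,309,313,317,321):
    w=np.where((hs[v,245:285,1]<50)&(hs[v,245:285,2]>130))[0]+245
    c=(w.min()+w.max())/2; print(v,w.min(),w.max(),plane(s,[(c,v)],.064).round(4))
# collar dark blob
m=np.zeros((420,560),np.uint8); m[290:306,258:276]=(hs[290:306,258:276,2]<110); ys,xs=np.nonzero(m); print('collar px',xs.min(),xs.max(),ys.min(),ys.max(),xs.mean(),ys.mean(),plane(s,[(xs.mean(),ys.min())],.067),plane(s,[(xs.mean(),ys.mean())],.060))
E
```

```text
[[0.5864, 0.2804, 0.1034], [0.5656, 0.2808, 0.1034], [0.576, 0.2806, 0.1034]]
264 [np.int64(78), np.int64(75), np.int64(87), np.int64(140), np.int64(193), np.int64(200), np.int64(188), np.int64(177), np.int64(176), np.int64(181), np.int64(168), np.int64(156), np.int64(140), np.int64(146), np.int64(188), np.int64(193), np.int64(170), np.int64(110), np.int64(79), np.int64(83), np.int64(84), np.int64(83)]
266 [np.int64(76), np.int64(76), np.int64(80), np.int64(127), np.int64(189), np.int64(201), np.int64(188), np.int64(141), np.int64(113), np.int64(118), np.int64(114), np.int64(95), np.int64(86), np.int64(121), np.int64(184), np.int64(197), np.int64(172), np.int64(115), np.int64(84), np.int64(81), np.int64(83), np.int64(85)]
268 [np.int64(72), np.int64(76), np.int64(79), np.int64(123), np.int64(191), np.int64(203), np.int64(191), np.int64(126), np.int64(91), np.int64(84), np.int64(86), np.int64(84), np.int64(79), np.int64(116), np.int64(179), np.int64(197), np.int64(180), np.int64(121), np.int64(87), np.int64(87), np.int64(83), np.int64(82)]
305 258 271 [[0.5755 0.3367 0.064 ]]
309 258 280 [[0.5667 0.3474 0.064 ]]
313 257 271 [[0.5755 0.3577 0.064 ]]
317 256 271 [[0.5759 0.3679 0.064 ]]
321 255 271 [[0.5764 0.3778 0.064 ]]
collar px 262 271 296 300 268.27272727272725 297.6363636363636 [[0.5690631  0.31524713 0.067     ]] [[0.56943565 0.31193145 0.06      ]]
```

View pics/t3.png

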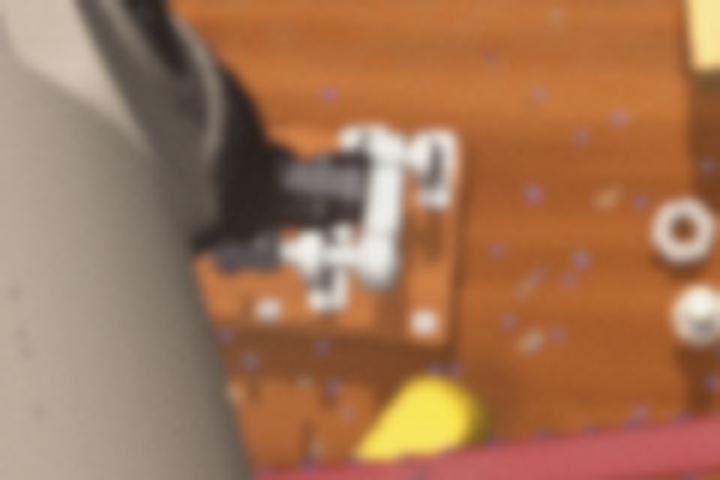

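```bash
python3 -m jog '[[0.45,0.4,1,0],[0.45,0.4,2,0],[0.45,0.4,2.2,0],[0.45,0.4,2.2,0],[0.45,0.4,2.2,0],[0.45,0.4,2.2,0],[0.45,0.4,2.2,0],[0.45,0.4,2.2,0]]'
python3 - <<'E'
from h import *
o=bot.get_obs();print(o['t'],o['eef_pos'],o['contact_force'],o['tool_rot'])
s=grab('scene','scene4')
b=s['pixels'][240:340,225:315,::-1]
cv2.imwrite('pics/s4.png',cv2.resize(b,None,fx=6,fy=6,interpolation=cv2.INTER_CUBIC))
print(bot.get_obs()['eef_pos'])
E
```

```text
t: 6.72
eef_pos: [0.5733, 0.2844, 0.1316]
tool_rot: [0.0, 0.026, 1.0, 0.0]
contact_force: [0.8, -0.5, -1.1]
gripper_width: 0.199
grasp_force: 78.0
6.7167 [0.57331095 0.28442548 0.1316024 ] [ 0.77647155 -0.47345235 -1.11799473] [2.31773602e-04 2.64951572e-02 9.99648904e-01 1.47584995e-04]
[0.57326785 0.28443982 0.13159558]
```

View pics/s4.png

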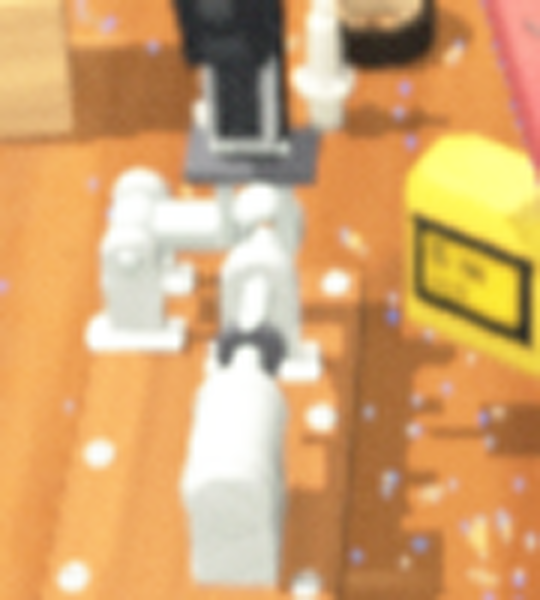

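```bash
python3 - <<'E'
from h import *
s=pickle.load(open('scene4.pkl','rb'))
P=np.array([[.5733,.2844,.0797],[.5733,.2844,.1167-.003],[.5733,.2844+.013,.1167-.003],[.5733,.2844,.055],[.5733+.021,.2844+.013,.1137],[.5733-.021,.2844+.013,.1137]])
print(((proj(s,P)-[225,240]+.5)*6-.5).round(1))
f=lambda a:(np.array(a)+.5)/6-.5+[225,240]
print('guard near-bottom corners',plane(s,f([(185,180),(314,184)]),.1137).round(4).tolist())
print('bar axis',plane(s,f([(253,300),(251,335)]),.058).round(4).tolist(),'collar edges',plane(s,f([(218,345),(286,347)]),.055).round(4).tolist(),'collar top',plane(s,f([(252,328)]),.067).round(4).tolist())
print('barrel edges',plane(s,f([(206,385),(285,385),(184,490),(284,490)]),.055).round(4).tolist())
print('bolt',plane(s,f([(328,125)]),0))
import cv2
g=s['pixels'].astype(int)
print(g[285:298,258:276].min(2))
E
```

```text
[[251.  244.8]
 [246.8 161. ]
 [245.1 186.4]
 [253.9 303.6]
 [178.3 187.1]
 [312.1 185.6]]
guard near-bottom corners [[0.5924, 0.2938, 0.1137], [0.5517, 0.2966, 0.1137]]
bar axis [[0.5734, 0.2861, 0.058], [0.5734, 0.3033, 0.058]] collar edges [[0.5841, 0.3045, 0.055], [0.5621, 0.3058, 0.055]] collar top [[0.5725, 0.3102, 0.067]]
barrel edges [[0.587, 0.3232, 0.055], [0.562, 0.3236, 0.055], [0.5912, 0.3691, 0.055], [0.561, 0.3695, 0.055]]
bolt [[0.55231584 0.11264366 0.        ]]
[[ 88  90  89 141 221 228 219 215 211 218 220 210 214 214 212 192 150 109]
 [ 82  74  79 133 209 216 208 212 223 237 237 220 211 211 206 193 160 120]
 [ 76  75  83 132 197 207 207 221 245 251 247 226 208 205 205 197 166 121]
 [ 82  81  88 134 195 210 205 223 251 253 248 223 199 205 209 198 175 127]
 [ 77  80  89 131 193 208 207 231 252 253 247 218 196 201 201 200 174 123]
 [ 78  72  79 130 195 208 212 233 252 253 245 212 196 204 201 201 177 118]
 [ 76  69  71 124 191 207 216 239 251 252 242 207 198 204 203 196 176 112]
 [ 75  70  72 119 187 203 218 244 251 251 233 196 196 204 202 199 174 112]
 [ 78  73  74 118 181 188 206 241 250 239 199 176 190 198 200 199 176 118]
 [ 83  83  83 116 170 171 180 218 226 193 152 149 162 181 197 200 187 131]
 [ 80  80  87 121 147 142 136 154 156 128 118 127 130 151 185 203 195 138]
 [ 79  96 126 129 126 114 109 117 117 109 105 107 109 124 163 198 198 162]
 [ 89 136 191 148 109 109 132 162 173 143 115 103 101 109 145 192 209 205]]
```

```bash
python3 -m jog '[[-0.03,0,1,0],[-0.03,0,1.7,0],[-0.03,0,1.9,0],[-0.03,0,1.95,0],[-0.03,0,2.0,0],[-0.03,0,2.05,0],[-0.03,0,2.1,0],[-0.03,0,2.15,0],[-0.03,0,2.15,0],[-0.03,0,2.15,0]]'; python3 -m jog '[[0,0,0.05,0],[0,0,0.1,0],[0,0,0.1,0],[0,0,0.1,0]]'
```

```text
t: 7.6
eef_pos: [0.5734, 0.2844, 0.1099]
tool_rot: [0.0, 0.026, 1.0, 0.0]
contact_force: [-0.2, 0.6, -0.4]
gripper_width: 0.201
grasp_force: 78.0
t: 7.93
eef_pos: [0.5733, 0.2844, 0.1087]
tool_rot: [-0.0, 0.026, 1.0, -0.0]
contact_force: [0.2, 0.3, -0.4]
gripper_width: 0.202
grasp_force: 78.0
```

```bash
python3 -m jog '[[0,0,0.05,0],[0,0,0.1,0],[0,0,0.15,0],[0,0,0.2,0],[0,0,0.2,0],[0,0,0.2,0]]'; python3 -m jog '[[0,0,0.1,0],[0,0,0.2,0],[0,0,0.2,0],[0,0,0.2,0]]'
```

```text
t: 8.43
eef_pos: [0.5733, 0.2844, 0.1068]
tool_rot: [-0.0, 0.026, 1.0, -0.0]
contact_force: [-0.1, 0.1, -1.5]
gripper_width: 0.203
grasp_force: 78.0
t: 8.77
eef_pos: [0.5733, 0.2843, 0.1047]
tool_rot: [-0.0, 0.026, 1.0, -0.0]
contact_force: [0.0, -0.6, -0.8]
gripper_width: 0.199
grasp_force: 78.0
```

```bash
python3 -m jog '[[0,0,0.15,0],[0,0,0.3,0],[0,0,0.45,0],[0,0,0.6,0],[0,0,0.75,0],[0,0,0.9,0],[0,0,1.05,0],[0,0,1.05,0],[0,0,1.05,0],[0,0,1.05,0]]'
python3 -c "
from h import *
print([float(v) for v in bot.get_obs()['contact_force']])"
```

```text
t: 9.6
eef_pos: [0.5734, 0.2844, 0.0944]
tool_rot: [0.0, 0.026, 1.0, 0.0]
contact_force: [0.3, -0.4, -0.3]
gripper_width: 0.2
grasp_force: 78.0
[0.325957282689127, -0.4029460147404329, -0.28243612747548574]
```

```bash
for i in 1 2 3; do :; done; python3 -m jog '[[0,0.1,0,0],[0,0.2,0,0],[0,0.3,0,0],[0,0.4,0,0],[0,0.4,0,0],[0,0.4,0,0]]'; python3 -m jog '[[0,0.05,0,0],[0,0.1,0,0],[0,0.15,0,0],[0,0.2,0,0],[0,0.2,0,0],[0,0.2,0,0]]'
```

```text
t: 10.1
eef_pos: [0.5735, 0.2885, 0.0943]
tool_rot: [0.0, 0.026, 1.0, 0.0]
contact_force: [-0.0, 0.2, -1.0]
gripper_width: 0.196
grasp_force: 78.0
t: 10.6
eef_pos: [0.5736, 0.2904, 0.0943]
tool_rot: [-0.0, 0.026, 1.0, 0.0]
contact_force: [-0.5, -0.6, -0.8]
gripper_width: 0.204
grasp_force: 78.0
```

```bash
python3 -m jog '[[0,0.05,0,0],[0,0.1,0,0],[0,0.15,0,0],[0,0.15,0,0],[0,0.15,0,0]]'
```

```text
t: 11.02
eef_pos: [0.5737, 0.2919, 0.0943]
tool_rot: [-0.0, 0.026, 1.0, -0.0]
contact_force: [0.9, -0.1, -1.3]
gripper_width: 0.202
grasp_force: 78.0
```

```bash
python3 -m jog '[[0,0.05,0,0],[0,0.1,0,0],[0,0.15,0,0],[0,0.15,0,0],[0,0.15,0,0]]'
```

```text
t: 11.43
eef_pos: [0.5738, 0.2934, 0.0943]
tool_rot: [-0.0, 0.026, 1.0, 0.0]
contact_force: [-0.7, -0.5, -0.4]
gripper_width: 0.199
grasp_force: 78.0
```

```bash
python3 -m jog '[[0,0.05,0,0],[0,0.1,0,0],[0,0.15,0,0],[0,0.15,0,0],[0,0.15,0,0]]'
```

```text
t: 11.85
eef_pos: [0.5739, 0.295, 0.0943]
tool_rot: [0.0, 0.026, 1.0, 0.0]
contact_force: [-0.5, 0.6, -0.8]
gripper_width: 0.202
grasp_force: 78.0
```

```bash
python3 -m jog '[[0,0.05,0,0],[0,0.1,0,0],[0,0.15,0,0],[0,0.15,0,0],[0,0.15,0,0]]'
```

```text
t: 12.27
eef_pos: [0.574, 0.2965, 0.0943]
tool_rot: [-0.0, 0.026, 1.0, 0.0]
contact_force: [0.5, -0.5, -1.5]
gripper_width: 0.199
grasp_force: 78.0
```

```bash
python3 -m jog '[[0,0.05,0,0],[0,0.1,0,0],[0,0.1,0,0],[0,0.1,0,0]]'
```

```text
t: 12.6
eef_pos: [0.574, 0.2974, 0.0943]
tool_rot: [-0.0, 0.026, 1.0, 0.0]
contact_force: [-0.6, 0.4, -0.6]
gripper_width: 0.205
grasp_force: 78.0
```

```bash
python3 -m jog '[[0,0.05,0,0],[0,0.1,0,0],[0,0.1,0,0],[0,0.1,0,0]]'
```

```text
t: 12.93
eef_pos: [0.5741, 0.2985, 0.0943]
tool_rot: [-0.0, 0.026, 1.0, 0.0]
contact_force: [-0.2, 0.5, -0.7]
gripper_width: 0.205
grasp_force: 78.0
```

```bash
python3 -m jog '[[0,0.05,0,0],[0,0.1,0,0],[0,0.1,0,0],[0,0.1,0,0]]'
```

```text
t: 13.27
eef_pos: [0.5741, 0.2994, 0.0943]
tool_rot: [-0.0, 0.026, 1.0, 0.0]
contact_force: [-0.3, -0.5, -1.9]
gripper_width: 0.202
grasp_force: 78.0
```

```bash
python3 -m jog '[[0,0.05,0,0],[0,0.1,0,0],[0,0.1,0,0],[0,0.1,0,0]]'
```

```text
t: 13.6
eef_pos: [0.5742, 0.3004, 0.0943]
tool_rot: [-0.0, 0.026, 1.0, 0.0]
contact_force: [0.8, -1.2, -0.8]
gripper_width: 0.2
grasp_force: 78.0
```

```bash
python3 -m jog '[[0,0.03,0,0],[0,0.05,0,0],[0,0.05,0,0],[0,0.05,0,0]]'
```

```text
t: 13.93
eef_pos: [0.5742, 0.3009, 0.0943]
tool_rot: [-0.0, 0.026, 1.0, 0.0]
contact_force: [0.2, -0.6, -0.4]
gripper_width: 0.2
grasp_force: 78.0
```

```bash
python3 -m jog '[[0,0.03,0,0],[0,0.05,0,0],[0,0.05,0,0],[0,0.05,0,0]]'
```

```text
t: 14.27
eef_pos: [0.5743, 0.301, 0.0943]
tool_rot: [-0.0, 0.027, 1.0, -0.0]
contact_force: [-0.3, -0.8, -0.4]
gripper_width: 0.203
grasp_force: 78.1
```

```bash
python3 -m jog '[[0,0.03,0,0],[0,0.05,0,0],[0,0.05,0,0],[0,0.05,0,0]]'
```

```text
t: 14.6
eef_pos: [0.5743, 0.3011, 0.0942]
tool_rot: [-0.0, 0.027, 1.0, -0.0]
contact_force: [-1.2, -3.2, -0.0]
gripper_width: 0.2
grasp_force: 78.2
```

```bash
python3 -m jog '[[0,0.03,0,0],[0,0.06,0,0],[0,0.1,0,0],[0,0.1,0,0],[0,0.1,0,0]]'
```

```text
t: 15.02
eef_pos: [0.5743, 0.3017, 0.0942]
tool_rot: [-0.0, 0.027, 1.0, -0.001]
contact_force: [0.1, -5.1, 0.7]
gripper_width: 0.199
grasp_force: 78.4
```

```bash
python3 -m jog '[[0,0.03,0,0],[0,0.06,0,0],[0,0.1,0,0],[0,0.1,0,0],[0,0.1,0,0]]'
```

```text
t: 15.43
eef_pos: [0.5744, 0.3022, 0.0942]
tool_rot: [-0.0, 0.027, 1.0, -0.001]
contact_force: [-1.3, -6.2, 1.2]
gripper_width: 0.201
grasp_force: 78.5
```

```bash
python3 -m jog '[[0,0.03,0,0],[0,0.06,0,0],[0,0.1,0,0],[0,0.1,0,0],[0,0.1,0,0]]'
```

```text
t: 15.85
eef_pos: [0.5744, 0.3026, 0.0942]
tool_rot: [-0.0, 0.027, 1.0, -0.001]
contact_force: [-1.0, -7.8, 3.1]
gripper_width: 0.202
grasp_force: 78.6
```

```bash
python3 -m jog '[[0,0.03,0,0],[0,0.06,0,0],[0,0.1,0,0],[0,0.1,0,0],[0,0.1,0,0]]'
```

```text
t: 16.27
eef_pos: [0.5744, 0.303, 0.0941]
tool_rot: [-0.001, 0.027, 1.0, -0.002]
contact_force: [-1.4, -8.4, 1.5]
gripper_width: 0.197
grasp_force: 78.7
```

```bash
cat > lk.py <<'E'
from h import *
import sys
s=bot.read_camera('scene'); b=pickle.load(open('scene4.pkl','rb'))
r=(slice(240,300),slice(240,258))   # link strap strap region left of lug
print('link diff',np.abs(s['pixels'][r].astype(int)-b['pixels'][r]).mean().round(1),'F',bot.get_obs()['contact_force'].round(1))
E
python3 lk.py; python3 -m jog '[[0,0.03,0,0],[0,0.06,0,0],[0,0.06,0,0],[0,0.06,0,0]]'; python3 lk.py
```

```text
link diff 12.3 F [-2.1 -8.6  2.4]
t: 16.65
eef_pos: [0.5745, 0.3035, 0.0941]
tool_rot: [-0.001, 0.027, 1.0, -0.002]
contact_force: [-1.8, -8.7, 2.6]
gripper_width: 0.202
grasp_force: 78.7
link diff 14.3 F [-1.6 -8.7  2.9]
```

```bash
sed -i 's/^print.*/r=(slice(274,281),slice(251,260))\nprint("strap patch", b["pixels"][r].mean((0,1)).round(),s["pixels"][r].mean((0,1)).round(),"F",bot.get_obs()["contact_force"].round(1))/' lk.py; python3 lk.py; python3 -m jog '[[0,0.03,0,0],[0,0.06,0,0],[0,0.06,0,0],[0,0.06,0,0]]'; python3 lk.py
```

```text
strap patch [239. 241. 235.] [197. 164. 135.] F [-2.2 -8.5  3.8]
t: 17.08
eef_pos: [0.5745, 0.3037, 0.0941]
tool_rot: [-0.001, 0.027, 1.0, -0.002]
contact_force: [-2.0, -9.2, 4.1]
gripper_width: 0.2
grasp_force: 78.8
strap patch [239. 241. 235.] [195. 156. 123.] F [-1.8 -9.3  4.1]
```

```bash
python3 - <<'E'
from h import *
s=grab('scene','scene5')
cv2.imwrite('pics/s5.png',cv2.resize(s['pixels'][220:330,220:310,::-1],None,fx=5,fy=5,interpolation=cv2.INTER_CUBIC))
E
```

```text
(no output)
```

View pics/s5.png

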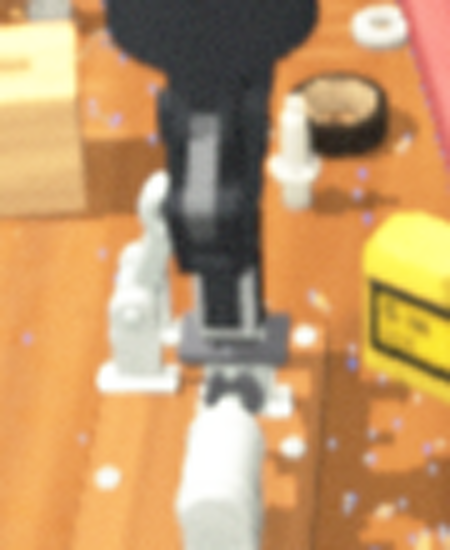

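The link stands up free, with the strap now upright at crop (155,210). I'll back off the collar and lift out.

```bash
python3 -m jog '[[0,-0.1,0,0],[0,-0.3,0,0],[0,-0.6,0,0],[0,-1.0,0,0],[0,-1.2,0,0],[0,-1.2,0,0],[0,-1.2,0,0]]' && python3 -m jog '[[0,0,-0.3,0],[0,0,-1,0],[0,0,-2,0],[0,0,-4,0],[0,0,-7,0],[0,0,-10,0],[0,0,-13,0],[0,0,-14,0],[0,0,-14,0],[0,0,-14,0],[0,0,-14,0]]'
python3 - <<'E'
from h import *
from scipy.spatial.transform import Rotation as R
o=bot.get_obs(); q=np.array(o['tool_rot']); M=R.from_quat(q[[1,2,3,0]]).as_matrix()
d=np.array([.6965,.0872,.2343])-o['eef_pos']; print(o['t'],o['eef_pos'],'togo cm',(M.T@d*100).round(2),'yaw y',np.degrees(np.arctan2(M[1,1],M[0,1])),o['contact_force'])
E
python3 lk.py
```

```text
t: 17.77
eef_pos: [0.5739, 0.2959, 0.0944]
tool_rot: [0.0, 0.026, 1.0, 0.001]
contact_force: [-0.3, -0.4, -1.2]
gripper_width: 0.2
grasp_force: 78.4
t: 18.68
eef_pos: [0.5729, 0.2947, 0.2326]
tool_rot: [-0.001, 0.026, 1.0, -0.001]
contact_force: [-0.8, -0.1, -1.3]
gripper_width: 0.202
grasp_force: 78.4
18.6833 [0.57288036 0.29467903 0.2326117 ] togo cm [-13.44 -20.07  -0.17] yaw y 86.98345975845596 [-0.77255067 -0.06971537 -1.27546682]
strap patch [239. 241. 235.] [217. 163. 113.] F [ 0.7  0.6 -0.9]
```

```bash
python3 -m jog '[[-2.5,-3.4,0,-0.04],[-5,-6.8,0,-0.08],[-7.5,-10.2,0,-0.12],[-10,-14,0,-0.164],[-12.5,-18,0,-0.164],[-13.4,-20,0,-0.164],[-13.4,-20,0,-0.164],[-13.4,-20,0,-0.164],[-13.4,-20,0,-0.164],[-13.4,-20,0,-0.164],[-13.4,-20,0,-0.164],[-13.4,-20,0,-0.164]]'
python3 - <<'E'
from h import *
from scipy.spatial.transform import Rotation as R
o=bot.get_obs(); q=np.array(o['tool_rot']); M=R.from_quat(q[[1,2,3,0]]).as_matrix()
d=np.array([.6966,.0872,.0837])-o['eef_pos']; print(o['t'],o['eef_pos'],'togo cm',(M.T@d*100).round(2),'yaw y',np.degrees(np.arctan2(M[1,1],M[0,1])),M[:,2].round(4))
s=grab('scene','scene6'); b=pickle.load(open('scene2.pkl','rb'))
# shift of prongs vs the first lift
r=(slice(165,200),slice(195,235)); t=b['pixels'][180:192,206:223]
m=cv2.matchTemplate(s['pixels'][160:215,190:240],t,cv2.TM_CCOEFF_NORMED); print(cv2.minMaxLoc(m),'ref (16,20)')
E
```

```text
t: 19.73
eef_pos: [0.6966, 0.09, 0.234]
tool_rot: [-0.0, -0.057, 0.998, 0.0]
contact_force: [0.5, -0.1, -0.6]
gripper_width: 0.201
grasp_force: 78.5
19.7333 [0.69664894 0.08998639 0.23400448] togo cm [ 0.03 -0.28 15.03] yaw y 96.50253482387576 [-6.e-04  4.e-04 -1.e+00]
(-0.363851934671402, 0.9558989405632019, (11, 19), (15, 20)) ref (16,20)
```

```bash
python3 -m jog '[[0,-0.25,0,0],[0,-0.25,3,0],[0,-0.25,6,0],[0,-0.25,9,0],[0,-0.25,10.3,0],[0,-0.25,10.5,0],[0,-0.25,10.5,0],[0,-0.25,10.5,0],[0,-0.25,10.5,0],[0,-0.25,10.5,0]]'
python3 -m jog '[[0,0,0.3,0],[0,0,0.6,0],[0,0,0.9,0],[0,0,1.2,0],[0,0,1.2,0],[0,0,1.2,0]]'
```

```text
t: 20.62
eef_pos: [0.6987, 0.0859, 0.1314]
tool_rot: [0.002, -0.056, 0.998, 0.0]
contact_force: [-0.2, 0.4, -1.3]
gripper_width: 0.201
grasp_force: 78.4
t: 21.12
eef_pos: [0.6972, 0.0858, 0.1168]
tool_rot: [-0.0, -0.056, 0.998, -0.0]
contact_force: [0.2, 0.2, -0.8]
gripper_width: 0.202
grasp_force: 78.4
```

```bash
python3 -m jog '[[0,0.13,0.2,0],[0,0.13,0.4,0],[0,0.13,0.7,0],[0,0.13,1.0,0],[0,0.13,1.0,0],[0,0.13,1.0,0]]'
```

```text
t: 21.62
eef_pos: [0.6971, 0.087, 0.1069]
tool_rot: [-0.0, -0.056, 0.998, -0.0]
contact_force: [-0.0, -0.5, -1.3]
gripper_width: 0.202
grasp_force: 78.4
```

```bash
python3 -m jog '[[0,0,0.4,0],[0,0,0.8,0],[0,0,1.2,0],[0,0,1.6,0],[0,0,2.0,0],[0,0,2.0,0],[0,0,2.0,0],[0,0,2.0,0]]'
```

```text
t: 22.28
eef_pos: [0.6974, 0.0871, 0.0874]
tool_rot: [0.0, -0.056, 0.998, 0.0]
contact_force: [0.4, 0.2, -0.5]
gripper_width: 0.2
grasp_force: 78.4
```

```bash
python3 -m jog '[[0,0,0.1,0],[0,0,0.2,0],[0,0,0.3,0],[0,0,0.4,0],[0,0,0.45,0],[0,0,0.45,0],[0,0,0.45,0]]'
```

```text
t: 22.87
eef_pos: [0.6974, 0.0871, 0.0837]
tool_rot: [0.0, -0.056, 0.998, 0.0]
contact_force: [-2.9, 0.1, 5.4]
gripper_width: 0.201
grasp_force: 79.5
```

```bash
python3 -m jog '[[0,0,0,0],[0,0,0,0],[0,0,0,0],[0,0,0,0],[0,0,0,0],[0,0,0,0],[0,0,0,0],[0,0,0,0],[0,0,0,0],[0,0,0,0]]' -1
python3 -m jog '[[0,0,-1,0],[0,0,-3,0],[0,0,-6,0],[0,0,-10,0],[0,0,-14,0],[0,0,-16,0],[0,0,-16,0],[0,0,-16,0],[0,0,-16,0],[0,0,-16,0]]'
python3 - <<'E'
from h import *
s=grab('scene','scene7')
b=pickle.load(open('scene0.pkl','rb'))
t=b['pixels'][205:240,205:230]; m=cv2.matchTemplate(s['pixels'][195:250,195:240],t,cv2.TM_CCOEFF_NORMED); print(cv2.minMaxLoc(m),'home (10,10)')
d=np.abs(s['pixels'].astype(int)-b['pixels']).max(2)>60; d[:200]=0
n,l,st,ce=cv2.connectedComponentsWithStats(d.astype(np.uint8)); print([(x[:5].tolist()) for x in st[1:] if x[4]>15])
E
python3 lk.py
```

```text
t: 23.7
eef_pos: [0.6973, 0.0871, 0.0828]
tool_rot: [0.0, -0.056, 0.998, 0.0]
contact_force: [0.5, 0.2, 0.3]
gripper_width: 0.997
grasp_force: 0.0
t: 24.53
eef_pos: [0.6963, 0.087, 0.2411]
tool_rot: [-0.001, -0.056, 0.998, -0.0]
contact_force: [-0.2, -0.3, -0.3]
gripper_width: 0.998
grasp_force: 0.0
(-0.30234119296073914, 0.9870470762252808, (20, 5), (10, 10)) home (10,10)
[[458, 227, 29, 25, 257], [479, 235, 60, 19, 440], [439, 245, 15, 29, 158], [327, 246, 14, 22, 94], [365, 247, 16, 19, 157], [247, 254, 12, 17, 151], [251, 270, 25, 12, 196], [445, 279, 15, 50, 326]]
strap patch [239. 241. 235.] [218. 164. 115.] F [ 0.5 -1.  -0.3]
```

```bash
python3 -c "
from station import bot
print(bot.hand_in())"
```

```text
the job is handed in; nothing more can be done
None
```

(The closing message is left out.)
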